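Check out a serving board at the gift-shop counter

ROBOT

A 6-joint arm with a two-finger parallel gripper is mounted at the origin on the work surface. World frame = base frame: x ahead of the robot, y to its left, z up, the work surface at z = 0. Lengths are in m, angles in rad, forces in N, time in s.
With the tool pointing down it reaches from about 0.3 to 0.875 m from the base axis. Payload 6.4 kg.
Tool frame: the origin (TCP) lies midway between the tips of the shut fingers; the grasp point (between the pads) lies 19 mm behind it; z points along the fingers, y is the line along which they close (so a half turn about z gives the same grasp; the last joint's range is limited). The gripper opens to 85 mm and grips with 20 to 120 N. Pads are 22 mm wide; open, the fingers measure 114 mm over their backs; the gripper's body (76 mm by 85 mm) begins 54 mm behind the grasp point. The pads swing forward as they close: fully open they stand 13 mm farther back than shut.
Start: joints at [-1.436, 0.181, 1.607, -0, 1.354, -0.206], TCP at [0.192, -0.542, 0.231] pointing down, gripper open.
Joint ranges: [-2.99, 2.99], [-0.89, 2.07], [0.3, 2.58], [-1.14, 4.28], [0, 2.63], [-3.12, 3.12]. Speed limits (rad/s): [2.57, 2.57, 3.01, 3.14, 3.14, 3.14].

INTERFACE

Orientations are given as a unit quaternion [w, x, y, z].
In Python, from bench import get_obs, camera, hand_in gives the robot as it stands.
- The arm moves only by the tool carry_out, never from a script. Its argument "plan" is a list that holds one entry, the list of rows, each a list of 7 numbers: the shift along the world's x, y, z in m, then the turn, a rotation vector about the world's x, y, z in rad, then the opening, from 0 (shut) to 1 (fully open). In form: [[[x, y, z, rx, ry, rz, hand], ...]]. A call has exactly 5 rows; each row is the pose to reach, as a shift and turn from the pose commanded when the call began; what a row does not reach only later rows make up. A row lasts 1/12 s, in which the tool goes at most 41.7 mm and 7.16 degrees, less where a joint would pass 70% of its speed; a pose out of reach is approached as far as the arm can. A call with a gripper value outside its range is refused whole. The fingers move at their own pace and stop on an object; the grip force is fixed at half the most. Time passes only in rows, so rows that repeat a pose let the fingers close, or fill a call up. It gives the time, the measured TCP pose, the force, the opening and the grip force at its end, in the units of the state.
- get_obs(): the state, without advancing time (a new reading comes with each control period).
- camera(name): name is "scene" or "top"; returns a dict with "pixels" (400x640x3 uint8, red, green, blue), "z_map" (400x640 float32, m along the optical axis (not along the pixel's ray), 0 where there is no reading), "camera_matrix" (3x3 intrinsics, pixels), "k1" (the pictures are not rectified: a ray, as slopes to the right and down, at radius r is drawn at 1 + k1 r^2 times it, then the intrinsics apply), "cam_to_world" (4x4, takes a point from camera to world coordinates). Camera axes: x right, y up, looking along -z (the intrinsics and any distortion apply to the point x, -y, -z); pixel columns grow to the right and rows downward; lengths in m; the calibration is good to about 2 mm. A picture is of the moment at which its call begins.
- hand_in(): hands the job in; it is judged then, once.
The state is a dict: "time_s": time; "q": joint angles; "dq": joint speeds; "joint_efforts": joint torques, N m; "eef_pos": TCP position; "eef_rot": TCP orientation; "wrist_force": force on the tool from outside, world axes, zero at the start; "torque": the same for the moment, N m; "opening": opening from 0.0 (shut) to 1.0 (fully open); "grasp_force": force on a finger pad.
Only numpy, scipy, OpenCV 4.12 (cv2) and the standard library are available. Lean on these libraries where they do the work, as an engineer would, in place of code of your own. Each camera call takes 0.05 s, during which the arm holds its last target. There are 200 camera calls.

TASK

Check out the wooden serving board: slide it along the counter, flat and never lifted, until its round part lies wholly on the blue square tag-deactivator pad, then pick up the hand scanner, point it at the middle of the board's barcode label from about 10 cm away and hold it steady there for a good second. Lay the scanner gently back along its rest the way round it was, then slide the board, again flat, on to the green board-shaped packing mat so that it lies within the mat's outline, its handle on the mat's tongue. Leave the candle jar, the trinket box and the mug where they are.

Things in the scene. Friction and masses are not known exactly. Their poses are not given: they have to be found in the camera images.
- board: loose brown wooden serving board, 14 mm thick, about 0.3 kg, flat on the counter: a disc 130 mm across (too wide to grip) with a straight handle 30 mm wide that ends 150 mm from the disc's centre. Origin at the disc's centre on the underside; the handle lies along -x, +z up. It starts with the handle roughly towards the robot
- handle (a point): middle of the board's handle, at (-110, 0, 7) mm in the board's frame; can be gripped across y from above and dragged; free space on both sides
- label (a point): centre of the white barcode label (40 x 50 mm, black bars) on the board's upper face, at (15, 0, 15) mm in the board's frame
- pad: tag-deactivator pad: blue square with a black border, 180 x 180 mm, let in flush with the counter (nothing to catch on), fixed. Origin at its centre, x and y along its sides. The board's 130 mm disc fits on it with 25 mm to spare on each side; the handle may stick out
- mat: packing mat: green, flush with the counter, fixed, in the outline of the board: a disc 150 mm across with a tongue 50 mm wide that ends 158 mm from the disc's centre. Origin at the disc's centre; the tongue lies along -x, so a board placed right has the mat's position and yaw
- rest: scanner rest: fixed grey block with a black rubber top, 150 (x) x 70 (y) x 15 mm high. Origin at the centre of its underside, top at 15 mm; the scanner lies on it along x with its head towards +x
- scanner: loose hand scanner, 0.2 kg, lying flat on the rest: straight orange handle from x = -80 to 50 mm, 34 mm wide (y), 28 mm high; grey head from x = 45 to 95 mm, 62 mm wide, 44 mm high; a black nose slants down and forward from it. Origin on the handle's underside, below the grip point; +x towards the head, +z up. Parked, its origin is 15 mm above the rest's
- grip (a point): grip point on the scanner's handle at (0, 0, 14) mm in the scanner's frame, near its centre of mass; grip across y from above
- nose: the scanner's black nose, fixed to it. Origin at the centre of its red window, at (109, 0, 20) mm in the scanner's frame. Its +x axis is the line of sight, forward and 45 degrees downward while the scanner is level (scanner frame pitched 45 degrees about y). It is always on; to scan, the line of sight must pass through the label's middle
- candle: bystander: amber glass candle jar with a wooden cap, 72 mm across, 85 mm high; origin at the centre of its underside
- trinket_box: bystander: green glass trinket box with a steel lid, 84 x 84 mm, 67 mm high; origin at the centre of its underside
- cup: bystander: blue mug, 80 mm across, 85 mm high, its ear at +y; origin at the centre of its underside
Not all that is in view belongs to the job. Of the things that look like the scanner, the smallest one is meant.

How it is judged:
By the outcome, as a careful person would: the job done as asked, in the order asked, and still so for the second after the job is handed in, with the robot touching nothing.
It also fails if it takes over 72 s, if anything falls off the work surface, if the arm or the gripper's body presses on something with over 40 N, if the wrist force passes 120 N, or if a joint passes its speed limit or range.

## Working session

There is one attempt and no reset: what is moved stays moved. The work goes in short steps, Python scripts to look and compute and a tool call to move; the robot and the scene stay as the last step left them, time stands still between calls to the robot, and variables do not carry over. Pictures are saved under pics/ and viewed, at most 10 in all, crops included, and the job is handed in when it is done.

Besides the shell and the picture viewer there is one more tool, called after "Call:" as name(argument=value, ...) on one line, values as JSON. carry_out: Moves the arm, as the interface text tells. Its arguments: {"type":"object","properties":{"plan":{"type":"array","items":{"type":"array","items":{"type":"array","items":{"type":"number"}}}}},"required":["plan"]}

```bash
mkdir -p pics; cat > h.py <<'E'
import numpy as np, cv2
from bench import get_obs, camera, hand_in
def undist(c,uv):
    K=np.array(c["camera_matrix"]);k=c["k1"]
    uv=np.atleast_2d(uv).astype(float)
    d=np.stack([(uv[:,0]-K[0,2])/K[0,0],(uv[:,1]-K[1,2])/K[1,1]],1);p=d.copy()
    for _ in range(30): p=d/(1+k*(p**2).sum(1,keepdims=True))
    return p
def plane(c,uv,z):
    p=undist(c,uv);T=np.array(c["cam_to_world"])
    r=np.c_[p[:,0],-p[:,1],-np.ones(len(p))]@T[:3,:3].T
    o=T[:3,3];return o+r*((z-o[2])/r[:,2])[:,None]
def points(c):
    h,w=c["z_map"].shape
    v,u=np.mgrid[:h,:w];p=undist(c,np.c_[u.ravel(),v.ravel()])
    z=c["z_map"].ravel();T=np.array(c["cam_to_world"])
    return (np.c_[p[:,0]*z,-p[:,1]*z,-z]@T[:3,:3].T+T[:3,3]).reshape(h,w,3)
def save(c,n): cv2.imwrite("pics/"+n,c["pixels"][:,:,::-1])
E
python3 - <<'E'
from h import *
o=get_obs();print({k:np.round(v,3) for k,v in o.items()})
for n in("scene","top"):
    c=camera(n);save(c,n+"0.png");np.savez(n+"0.npz",**c)
    print(n,c["camera_matrix"],c["k1"],np.round(c["cam_to_world"],3))
a,b=[cv2.imread(f"pics/{n}0.png") for n in("scene","top")]
E
```

```text
{'time_s': np.float64(0.0), 'q': array([-1.436,  0.182,  1.608,  0.   ,  1.354, -0.206]), 'dq': array([ 0.001, -0.001,  0.   , -0.   ,  0.001,  0.001]), 'joint_efforts': array([-1.0000e-03, -4.4487e+01, -3.5134e+01, -0.0000e+00,  9.0000e-03,
       -0.0000e+00]), 'eef_pos': array([ 0.192, -0.541,  0.23 ]), 'eef_rot': array([-0.001,  0.986,  0.17 ,  0.   ]), 'wrist_force': array([-0.936,  0.297, -0.276]), 'torque': array([ 0.054, -0.05 ,  0.007]), 'grasp_force': np.float64(0.0), 'opening': np.float64(0.999)}
scene [[375.51092253   0.         317.66348994]
 [  0.         375.51092253 199.53904769]
 [  0.           0.           1.        ]] -0.03488619648840305 [[ 0.543 -0.714  0.442  0.947]
 [ 0.84   0.464 -0.283 -0.394]
 [-0.003  0.525  0.851  0.919]
 [ 0.     0.     0.     1.   ]]
top [[486.02614582   0.         325.17399099]
 [  0.         486.02614582 202.37598274]
 [  0.           0.           1.        ]] 0.03513159627045305 [[-0.002  0.998 -0.058  0.406]
 [-1.    -0.002  0.005 -0.093]
 [ 0.005  0.058  0.998  1.733]
 [ 0.     0.     0.     1.   ]]
```

View pics/top0.png

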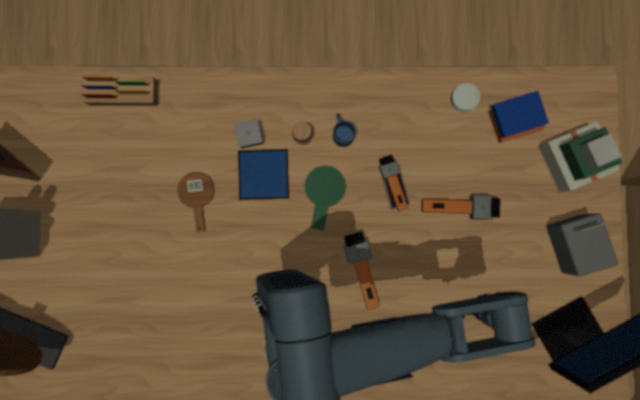

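View pics/scene0.png

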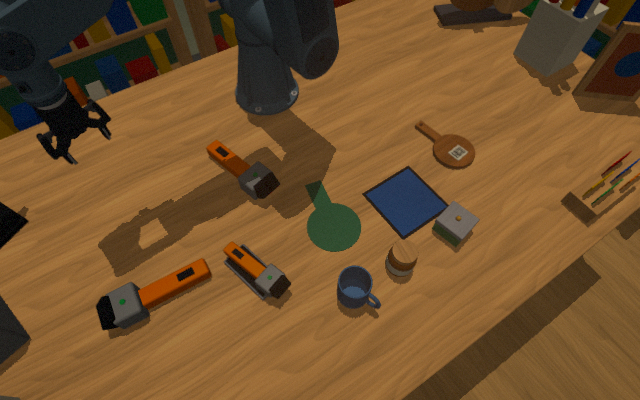

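The top view shows three scanner-like things, at (395,183), (462,206) and (362,268). The one at (395,183) (scene (257,268)) looks smallest and lies on a grey rest, so it fits the description. The others lie on the bare counter and look larger. Board at top (196,192), pad (263,174), mat (325,190). I'll confirm with a crop and measure.

```bash
cat > meas.py <<'E'
from h import *
def load(n): return dict(np.load(n+"0.npz"))
def blobs(c,lo,hi,zr=None,amin=60):
    hsv=cv2.cvtColor(c["pixels"],cv2.COLOR_RGB2HSV);m=cv2.inRange(hsv,lo,hi)
    cs,_=cv2.findContours(m,cv2.RETR_EXTERNAL,cv2.CHAIN_APPROX_NONE)
    return [k for k in cs if cv2.contourArea(k)>amin]
E
python3 - <<'E'
from meas import *
for n in("top","scene"):
    c=load(n);P=points(c)
    for nm,lo,hi,z in [("orange",(5,190,110),(14,255,255),.04),("blue",(105,100,40),(125,255,255),0),("green",(60,60,30),(95,255,160),0)]:
        for k in blobs(c,lo,hi):
            r=cv2.minAreaRect(k);W=plane(c,k[:,0].astype(float),z)
            mm=np.zeros(c["z_map"].shape,np.uint8);cv2.drawContours(mm,[k],-1,255,-1);mm=cv2.erode(mm,np.ones((3,3)))
            rw=cv2.minAreaRect((W[:,:2]*1000).astype(np.float32))
            print(n,nm,np.round(r[0]),"world",np.round(rw[0]),np.round(rw[1]),round(rw[2],1),"zmed",np.round(np.median(P[mm>0][:,2]),4) if mm.any() else 0)
t=load("top");s=load("scene")
for c,p in((t,[(196,187),(199,220)]),(s,[(458,153),(432,132)])):
    for u,v in p: print(cv2.cvtColor(c["pixels"],cv2.COLOR_RGB2HSV)[v,u],points(c)[v,u])
a=cv2.resize(t["pixels"][140:230,350:510],(800,450),interpolation=2)
b=cv2.resize(s["pixels"][230:310,210:300],None,fx=1,fy=1)
cv2.imwrite("pics/crop.png",a[:,:,::-1])
E
```

```text
top blue [263. 174.] world [609. 120.] [168. 167.] 1.7 zmed 0.0005
top blue [519. 114.] world [ 824. -800.] [121. 171.] 16.9 zmed 0.0705
top green [319. 195.] world [532. -81.] [137. 217.] 59.2 zmed 0.0004
top green [593. 153.] world [  682. -1057.] [137. 145.] 22.7 zmed 0.1504
scene orange [173. 281.] world [ 494. -524.] [169.  44.] 87.4 zmed 0.0385
scene orange [243. 258.] world [ 535. -353.] [118.  33.] 18.3 zmed 0.0434
scene orange [220. 151.] world [ 187. -254.] [92. 44.] 15.1 zmed 0.0391
scene blue [406. 200.] world [610. 123.] [163. 164.] 1.7 zmed 0.0015
scene blue [ 25. 115.] world [-367. -754.] [145.  77.] 11.3 zmed -0.3536
scene blue [112.  74.] world [-409. -429.] [216.  72.] 0.4 zmed -0.285
scene blue [591.  47.] world [ 462. 1211.] [ 47. 112.] 17.7 zmed -0.2813
scene blue [631.  12.] world [ 423. 1592.] [ 58. 197.] 16.4 zmed -0.0312
scene blue [583.   8.] world [ 276. 1418.] [ 37. 181.] 20.4 zmed 0.254
scene blue [119.  16.] world [-759. -298.] [ 97. 261.] 84.8 zmed -0.0444
scene green [10. 98.] world [-489. -781.] [148.  76.] 17.4 zmed -0.3946
scene green [79. 73.] world [-473. -533.] [179.  50.] 7.3 zmed -0.3505
scene green [94. 73.] world [-450. -486.] [ 74. 223.] 82.4 zmed -0.4021
scene green [122.  53.] world [-497. -357.] [159. 139.] 25.0 zmed -0.3815
scene green [532.   7.] world [ 149. 1220.] [ 42. 141.] 15.3 zmed -0.2493
scene green [148.   8.] world [-743. -170.] [125. 219.] 88.4 zmed -0.0543
[26 39 98] [0.56090818 0.35501497 0.01249485]
[ 13 153 102] [0.44405038 0.34188621 0.01677318]
[ 16  81 104] [0.5724158  0.35902196 0.01582262]
[ 14 193 119] [0.46539917 0.3483692  0.0170858 ]
```

View pics/crop.png

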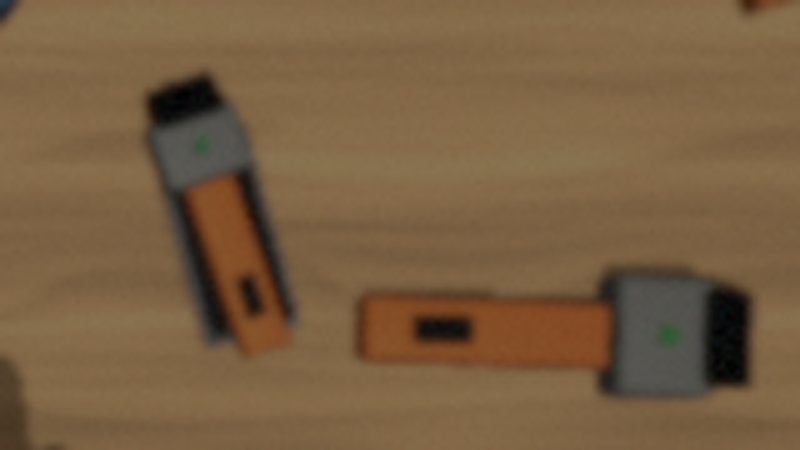

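The crop confirms it: the scanner at crop (215,220), i.e. top (395,183), is the smallest and lies on the grey rest. The one at right is bigger, with no rest. Next: precise poses.

```bash
cat > fit.py <<'E'
from meas import *
from scipy.optimize import least_squares
def circ(p):
    f=lambda x:np.hypot(p[:,0]-x[0],p[:,1]-x[1])-x[2]
    return least_squares(f,[*p.mean(0),.07],loss="soft_l1",f_scale=.002).x
def paddle(c,m,z,hw):
    """disc centre, radius, yaw, from a mask; hw = disc radius"""
    m=m.astype(np.uint8)*255
    ks,_=cv2.findContours(m,cv2.RETR_EXTERNAL,cv2.CHAIN_APPROX_NONE);k=max(ks,key=cv2.contourArea)
    W=plane(c,k[:,0].astype(float),z)[:,:2]
    mm=np.zeros_like(m);cv2.drawContours(mm,[k],-1,255,-1);v,u=np.nonzero(mm);A=plane(c,np.c_[u,v],z)[:,:2]
    n,lab,st,_=cv2.connectedComponentsWithStats(cv2.morphologyEx(mm,cv2.MORPH_OPEN,cv2.getStructuringElement(2,(21,21))))
    d=A[lab[v,u]>0].mean(0)
    for _ in range(4):
        far=A[np.hypot(*(A-d).T)>hw+.012];t=far.mean(0)-d;t/=np.hypot(*t)
        e=W-d;sel=((e@t)<.6*hw)&(np.hypot(*e.T)<hw+.012)
        x=circ(W[sel]);d=x[:2]
    return d,x[2],np.arctan2(-t[1],-t[0]),(( W-d)@t).max()
def board(c,win):
    h=cv2.cvtColor(c["pixels"],cv2.COLOR_RGB2HSV).astype(int);P=points(c)
    g=np.abs(P[:,:,2]-.0155)<.009
    x0,x1,y0,y1=win
    m=(((h[:,:,1]>125)&(h[:,:,0]<17)))&(P[:,:,0]>x0)&(P[:,:,0]<x1)&(P[:,:,1]>y0)&(P[:,:,1]<y1)
    return m
E
python3 - <<'E'
from fit import *
out=[]
for n in("top","scene"):
    c=load(n);P=points(c);h=cv2.cvtColor(c["pixels"],cv2.COLOR_RGB2HSV)
    px={"top":[(196,205),(150,200),(230,220)],"scene":[(445,160),(490,170),(470,190)]}[n]
    print(n,[list(h[v,u]) for u,v in px])
    m=board(c,(.38,.68,.25,.45)); print("board",m.sum(),[np.round(x,4) for x in paddle(c,m,.014,.065)])
    g=(h[:,:,0]>40)&(h[:,:,0]<95)&(h[:,:,1]>50)&(P[:,:,0]>.35)&(P[:,:,0]<.7)&(P[:,:,1]>-.2)&(P[:,:,1]<.02)&(P[:,:,2]<.012)
    print("mat",g.sum(),[np.round(x,4) for x in paddle(c,g,0,.075)])
    big=lambda m:cv2.resize(m.astype(np.uint8)*255,None,fx=1,fy=1)
    # white label
    w=(h[:,:,1]<95)&(P[:,:,0]>.48)&(P[:,:,0]<.68)&(P[:,:,1]>.28)&(P[:,:,1]<.44)&(P[:,:,2]<.03);v,u=np.nonzero(w);print("label",w.sum(),plane(c,np.c_[u,v],.0145).mean(0)[:2])
    # scanner orange & head, z bands
    R=(P[:,:,0]>.4)&(P[:,:,0]<.75)&(P[:,:,1]>-.45)&(P[:,:,1]<-.26)
    o=R&(h[:,:,0]<16)&(h[:,:,1]>170)&(P[:,:,2]>.03);v,u=np.nonzero(o)
    r=cv2.minAreaRect((plane(c,np.c_[u,v],.043)[:,:2]*1000).astype(np.float32));print("handle",o.sum(),r,"zmed",np.median(P[o][:,2]))
    hd=R&(P[:,:,2]>.05);q=P[hd];r=cv2.minAreaRect((q[:,:2]*1000).astype(np.float32));print("head",hd.sum(),r,np.median(q[:,2]))
    rt=R&(np.abs(P[:,:,2]-.015)<.005);q=P[rt];r=cv2.minAreaRect((q[:,:2]*1000).astype(np.float32));print("rest",rt.sum(),r,np.median(q[:,2]))
    S=(P[:,:,0]>.4)&(P[:,:,0]<.8)&(P[:,:,1]>-.28)&(P[:,:,1]<.22)&(P[:,:,2]>.04)&(P[:,:,2]<.11)
    k,l,st,ce=cv2.connectedComponentsWithStats(S.astype(np.uint8))
    for i in range(1,k):
        if st[i,4]>80:
            q=P[l==i];print("by",st[i,4],np.round(q.min(0),3),np.round(q.max(0),3))
    vis=c["pixels"][:,:,::-1].copy();vis[m]=(0,0,255);vis[g]=(0,255,255);vis[o]=(255,0,255);vis[rt]=(255,255,0);vis[hd]=(0,255,0);vis[w]=(255,0,0);out.append(vis)
a=out[0][110:250,160:430];b=out[1][100:320,220:500]
cv2.imwrite("pics/vis.png",np.vstack([cv2.resize(a,(520,270)),cv2.resize(b,(520,400))])[:600])
E
```

```text
top [[np.uint8(12), np.uint8(150), np.uint8(95)], [np.uint8(16), np.uint8(118), np.uint8(127)], [np.uint8(16), np.uint8(117), np.uint8(133)]]
board 1114 [array([0.5503, 0.3564]), np.float64(0.0652), np.float64(0.134), np.float64(0.1499)]
mat 1534 [array([ 0.5657, -0.1006]), np.float64(0.0699), np.float64(-0.1767), np.float64(0.1552)]
label 192 [0.56674363 0.36006878]
handle 340 ((519.777099609375, -375.6896057128906), (167.02194213867188, 82.63972473144531), 50.11438751220703) zmed 0.041559141868727
head 325 ((586.4049072265625, -337.1340026855469), (156.38247680664062, 62.54431915283203), 19.720666885375977) 0.05900787989492762
rest 243 ((560.4464111328125, -352.6335754394531), (319.8479309082031, 185.87396240234375), 1.8850743770599365) 0.014061593822563445
by 201 [ 0.705 -0.205  0.04 ] [ 0.799 -0.129  0.096]
by 597 [0.697 0.117 0.04 ] [0.796 0.216 0.067]
by 350 [ 0.712 -0.056  0.041] [0.779 0.014 0.095]
scene [[np.uint8(13), np.uint8(200), np.uint8(102)], [np.uint8(16), np.uint8(161), np.uint8(155)], [np.uint8(16), np.uint8(156), np.uint8(155)]]fit.py:5: RuntimeWarning: Mean of empty slice.
  return least_squares(f,[*p.mean(0),.07],loss="soft_l1",f_scale=.002).x
  ret = um.true_divide(
Traceback (most recent call last):
  File "fit.py", line 17, in paddle
    x=circ(W[sel]);d=x[:2]
  File "fit.py", line 5, in circ
    return least_squares(f,[*p.mean(0),.07],loss="soft_l1",f_scale=.002).x
           ~~~~~~~~~~~~~^^^^^^^^^^^^^^^^^^^^^^^^^^^^^^^^^^^^^^^^^^^^^^^^
ValueError: Initial guess is outside of provided bounds
```

Top view: the board is at (0.550, 0.356), yaw 0.134 rad, and the label agrees. Mat is at (0.566, -0.101), yaw -0.177, and pad at (0.609, 0.121). Moving to above the handle at (0.441, 0.342).

Call:
carry_out(plan=[[[0.02, 0.032, 0, 0, 0, 0, 1], [0.04, 0.064, 0, 0, 0, 0, 1], [0.06, 0.096, 0, 0, 0, 0, 1], [0.08, 0.128, 0, 0, 0, 0, 1], [0.1, 0.16, 0, 0, 0, 0, 1]]])

```text
time_s: 0.52
eef_pos: [0.2926, -0.3801, 0.2308]
eef_rot: [-0.0, 0.986, 0.169, -0.0]
wrist_force: [0.8, -0.2, 0.0]
opening: 1.0
grasp_force: 0.0
```

Call:
carry_out(plan=[[[0.02, 0.034, 0, 0, 0, 0, 1], [0.04, 0.068, 0, 0, 0, 0, 1], [0.06, 0.102, 0, 0, 0, 0, 1], [0.08, 0.136, 0, 0, 0, 0, 1], [0.1, 0.17, 0, 0, 0, 0, 1]]])

```text
time_s: 0.93
eef_pos: [0.3926, -0.21, 0.2312]
eef_rot: [-0.0, 0.986, 0.169, 0.0]
wrist_force: [0.5, -0.4, 0.3]
opening: 1.0
grasp_force: 0.0
```

Call:
carry_out(plan=[[[0.006, 0.038, 0, 0, 0, 0, 1], [0.012, 0.076, 0, 0, 0, 0, 1], [0.018, 0.114, 0, 0, 0, 0, 1], [0.024, 0.152, 0, 0, 0, 0, 1], [0.03, 0.19, 0, 0, 0, 0, 1]]])

```text
time_s: 1.35
eef_pos: [0.4219, -0.02, 0.2312]
eef_rot: [-0.0, 0.986, 0.169, -0.0]
wrist_force: [0.1, 0.4, -0.6]
opening: 1.0
grasp_force: 0.0
```

Call:
carry_out(plan=[[[0.004, 0.038, 0, 0, 0, -0.02, 1], [0.008, 0.076, 0, 0, 0, -0.04, 1], [0.012, 0.114, 0, 0, 0, -0.06, 1], [0.016, 0.152, 0, 0, 0, -0.08, 1], [0.02, 0.19, 0, 0, 0, -0.1, 1]]])

```text
time_s: 1.77
eef_pos: [0.4417, 0.1701, 0.2311]
eef_rot: [0.0, 0.993, 0.12, -0.0]
wrist_force: [1.0, 0.0, 0.5]
opening: 0.999
grasp_force: 0.0
```

Call:
carry_out(plan=[[[0, 0.035, 0, 0, 0, -0.03, 1], [0, 0.07, 0, 0, 0, -0.06, 1], [0, 0.105, 0, 0, 0, -0.09, 1], [0, 0.14, 0, 0, 0, -0.108, 1], [0, 0.173, 0, 0, 0, -0.108, 1]]])

```text
time_s: 2.18
eef_pos: [0.4415, 0.343, 0.2308]
eef_rot: [0.0, 0.998, 0.066, -0.0]
wrist_force: [-0.3, -0.8, 0.4]
opening: 0.999
grasp_force: 0.0
```

Call:
carry_out(plan=[[[0, -0.001, -0.04, 0, 0, 0, 1], [0, -0.001, -0.08, 0, 0, 0, 1], [0, -0.001, -0.12, 0, 0, 0, 1], [0, -0.001, -0.15, 0, 0, 0, 1], [0, -0.001, -0.18, 0, 0, 0, 1]]])

```text
time_s: 2.6
eef_pos: [0.4409, 0.3397, 0.0488]
eef_rot: [0.0, 0.998, 0.067, -0.001]
wrist_force: [0.9, 0.5, 0.2]
opening: 0.999
grasp_force: 0.0
```

Call:
carry_out(plan=[[[0, 0, -0.015, 0, 0, 0, 1], [0, 0, -0.03, 0, 0, 0, 1], [0, 0, -0.04, 0, 0, 0, 1], [0, 0, -0.044, 0, 0, 0, 1], [0, 0, -0.047, 0, 0, 0, 0.8]]])

```text
time_s: 3.02
eef_pos: [0.442, 0.34, 0.0038]
eef_rot: [0.0, 0.998, 0.066, -0.0]
wrist_force: [0.3, -0.6, 0.7]
opening: 0.882
grasp_force: 0.0
```

```bash
cat > scan.py <<'E'
from fit import *
def comp(m):
    k,l,st,ce=cv2.connectedComponentsWithStats(m.astype(np.uint8));return l==1+np.argmax(st[1:,4])
def rect(m,P=None,c=None,z=None):
    v,u=np.nonzero(m);q=P[m][:,:2] if z is None else plane(c,np.c_[u,v],z)[:,:2]
    r=cv2.minAreaRect((q*1000).astype(np.float32));return np.round(r[0],1),np.round(r[1],1),round(r[2],1)
E
python3 - <<'E'
from scan import *
out=[]
for n in("top","scene"):
    c=camera(n);np.savez(n+"1.npz",**c);P=points(c);h=cv2.cvtColor(c["pixels"],cv2.COLOR_RGB2HSV)
    R=(P[:,:,0]>.44)&(P[:,:,0]<.72)&(P[:,:,1]>-.43)&(P[:,:,1]<-.27)
    o=comp(R&(h[:,:,0]<15)&(h[:,:,1]>(165 if n=="top" else 200))&(P[:,:,2]>.02))
    print(n,"handle",o.sum(),rect(o,c=c,z=.043),np.median(P[o][:,2]))
    hd=comp(R&(h[:,:,1]<80)&(P[:,:,2]>.035));print("head",hd.sum(),rect(hd,c=c,z=.059),np.median(P[hd][:,2]))
    rt=comp(R&(h[:,:,1]<100)&(P[:,:,2]<.03)&(P[:,:,2]>.003)) ;rr=comp(R&(h[:,:,1]<100)|o)
    print("rest",rt.sum(),rect(rt,c=c,z=.015),np.median(P[rt][:,2]))
    px=c["pixels"][:,:,::-1].copy();q=px.copy();px[o]=(255,0,255);px[rt]=(255,255,0);px[hd]=(0,255,0)
    a=(slice(145,220),slice(365,425)) if n=="top" else (slice(230,305),slice(210,300))
    out.append(cv2.resize(np.hstack([q[a],px[a]]),(800,300) if n!="top" else (480,300),interpolation=2))
out[0]=cv2.copyMakeBorder(out[0],0,0,0,320,0)
cv2.imwrite("pics/vis.png",np.vstack(out))
E
```

```text
top handle 337 (array([ 537.4, -352.7]), array([119.3,  38.6]), 19.4) 0.04207705007521434
head 290 (array([ 626. , -322.1]), array([65.9, 64.5]), 18.4) 0.05884910750441685
rest 116 (array([ 534.8, -324.8]), array([112. ,  17.3]), 19.4) 0.013441424237368382
scene handle 356 (array([ 537. , -355.5]), array([117. ,  36.9]), 19.3) 0.04235122822936288
head 427 (array([ 624.2, -326.4]), array([50.7, 66.1]), 20.6) 0.058730617295689846
rest 200 (array([ 572.3, -374.4]), array([147.1,  14.8]), 14.4) 0.012732195512995703
```

View pics/vis.png

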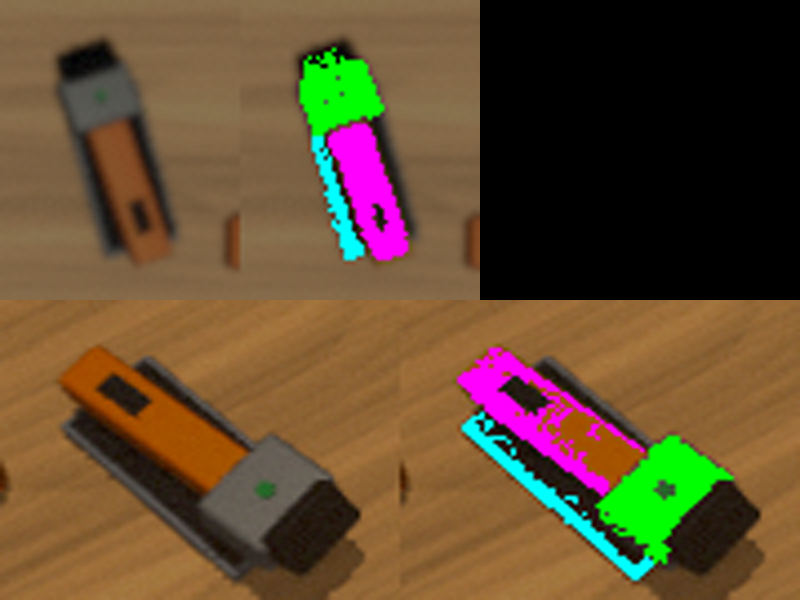

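Scene and top agree: scanner yaw ≈19.4°, grip point ≈(0.5535, -0.348), lying centred on its rest, with top at 0.042 m. Now gripping the board handle.

Call:
carry_out(plan=[[[0, 0, 0, 0, 0, 0, 0.3], [0, 0, 0, 0, 0, 0, 0.1], [0, 0, 0, 0, 0, 0, 0], [0, 0, 0, 0, 0, 0, 0], [0, 0, 0, 0, 0, 0, 0]]])

```text
time_s: 3.53
eef_pos: [0.4429, 0.3406, 0.0055]
eef_rot: [-0.0, 0.998, 0.066, 0.001]
wrist_force: [-1.3, -0.7, 6.6]
opening: 0.334
grasp_force: 58.9
```

```bash
python3 - <<'E'
from fit import *
c=camera("top");print([np.round(x,4) for x in paddle(c,board(c,(.38,.68,.25,.45)),.014,.065)])
o=get_obs();print(o["eef_pos"],o["opening"],o["grasp_force"],o["wrist_force"])
E
```

```text
[array([0.5572, 0.356 ]), np.float64(0.0602), np.float64(0.7411), np.float64(0.0931)]
[0.44291213 0.34062707 0.00549711] 0.3267124052209457 58.8992965221405 [-1.06539892  0.65988954  5.16080905]
```

Call:
carry_out(plan=[[[0.001, -0.005, 0, 0, 0, 0, 0], [0.004, -0.016, 0, 0, 0, 0, 0], [0.007, -0.03, 0, 0, 0, 0, 0], [0.01, -0.045, 0, 0, 0, 0, 0], [0.014, -0.06, 0, 0, 0, 0, 0]]])

```text
time_s: 4.0
eef_pos: [0.4572, 0.2806, 0.0055]
eef_rot: [-0.001, 0.998, 0.067, 0.001]
wrist_force: [-1.7, 4.5, 6.1]
opening: 0.328
grasp_force: 59.2
```

Call:
carry_out(plan=[[[0.003, -0.015, 0, 0, 0, 0, 0], [0.007, -0.03, 0, 0, 0, 0, 0], [0.01, -0.045, 0, 0, 0, 0, 0], [0.014, -0.06, 0, 0, 0, 0, 0], [0.018, -0.075, 0, 0, 0, 0, 0]]])

```text
time_s: 4.42
eef_pos: [0.4752, 0.2052, 0.0055]
eef_rot: [-0.001, 0.998, 0.066, 0.001]
wrist_force: [-1.7, 6.7, 7.3]
opening: 0.329
grasp_force: 59.3
```

Call:
carry_out(plan=[[[0.003, -0.015, 0, 0, 0, 0, 0], [0.007, -0.03, 0, 0, 0, 0, 0], [0.01, -0.045, 0, 0, 0, 0, 0], [0.014, -0.06, 0, 0, 0, 0, 0], [0.017, -0.072, 0, 0, 0, 0, 0]]])

```text
time_s: 4.83
eef_pos: [0.4923, 0.1328, 0.0055]
eef_rot: [-0.001, 0.998, 0.066, 0.001]
wrist_force: [-2.0, 6.6, 8.8]
opening: 0.334
grasp_force: 59.4
```

Call:
carry_out(plan=[[[0.002, -0.01, 0, 0, 0, 0, 0], [0.004, -0.018, 0, 0, 0, 0, 0], [0.005, -0.024, 0, 0, 0, 0, 0], [0.005, -0.027, 0, 0, 0, 0, 0], [0.005, -0.027, 0, 0, 0, 0, 0]]])

```text
time_s: 5.25
eef_pos: [0.4976, 0.1056, 0.0055]
eef_rot: [-0.0, 0.998, 0.066, 0.001]
wrist_force: [-0.2, 1.3, 7.1]
opening: 0.328
grasp_force: 59.2
```

```bash
python3 - <<'E'
from fit import *
c=camera("scene");save(c,"s2.png");P=points(c);h=cv2.cvtColor(c["pixels"],cv2.COLOR_RGB2HSV)
w=(h[:,:,1]<95)&(h[:,:,2]>90)&(P[:,:,0]>.5)&(P[:,:,0]<.72)&(P[:,:,1]>0.03)&(P[:,:,1]<.2)&(P[:,:,2]<.03)
v,u=np.nonzero(w);print("label",w.sum(),plane(c,np.c_[u,v],.0145).mean(0),np.median(P[w][:,2]))
o=get_obs();print(o["eef_pos"],o["opening"],o["wrist_force"])
cv2.imwrite("pics/s2c.png",cv2.resize(c["pixels"][80:280,280:520,::-1],(720,600)))
E
```

```text
label 164 [0.62458341 0.1274431  0.0145    ] 0.015048424270182603
[0.4975625  0.10557695 0.00547231] 0.3296270366611971 [0.11003538 1.16231819 7.41645065]
```

View pics/s2c.png

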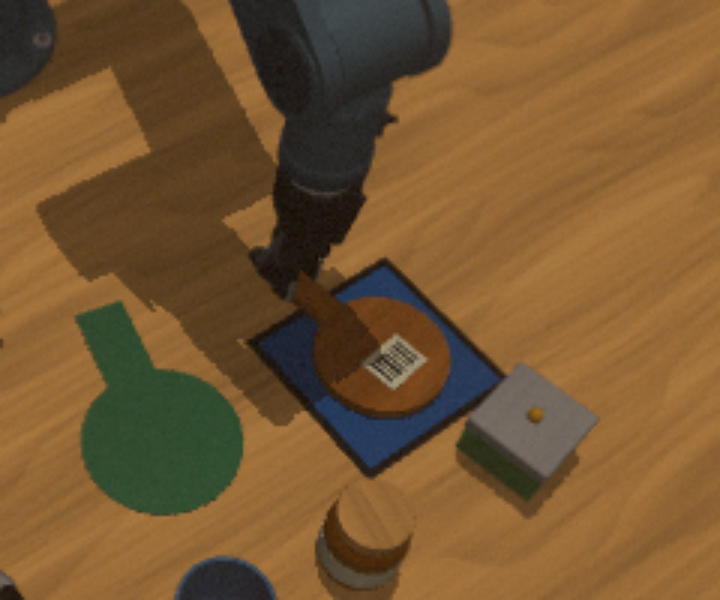

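Seen: board disc wholly on the blue pad (crop disc centre (382,357), pad spanning (250–505, 260–475)), handle toward the robot. Label at ≈(0.6235, 0.127). Release, rise and go to the scanner.

Call:
carry_out(plan=[[[0, 0, 0, 0, 0, 0, 0.5], [0, 0, 0, 0, 0, 0, 0.8], [0, 0, 0, 0, 0, 0, 0.9], [0, 0, 0, 0, 0, 0, 0.9], [0, 0, 0.01, 0, 0, 0, 0.9]]])

```text
time_s: 5.72
eef_pos: [0.4943, 0.106, 0.0128]
eef_rot: [-0.0, 0.998, 0.066, -0.002]
wrist_force: [-0.6, 0.6, 0.6]
opening: 0.898
grasp_force: 0.0
```

Call:
carry_out(plan=[[[0, 0, 0.015, 0, 0, 0, 1], [0, 0, 0.04, 0, 0, 0, 1], [0, 0, 0.075, 0, 0, 0, 1], [0, 0, 0.11, 0, 0, 0, 1], [0, -0.01, 0.14, 0, 0, 0, 1]]])

```text
time_s: 6.13
eef_pos: [0.4962, 0.097, 0.1571]
eef_rot: [-0.0, 0.998, 0.067, 0.001]
wrist_force: [0.9, 0.1, 0.3]
opening: 1.001
grasp_force: 0.0
```

Call:
carry_out(plan=[[[0.004, -0.03, 0, 0, 0, 0.02, 1], [0.008, -0.06, 0, 0, 0, 0.04, 1], [0.012, -0.09, 0, 0, 0, 0.06, 1], [0.016, -0.12, 0, 0, 0, 0.08, 1], [0.02, -0.15, 0, 0, 0, 0.1, 1]]])

```text
time_s: 6.55
eef_pos: [0.5161, -0.0552, 0.1552]
eef_rot: [0.0, 0.993, 0.117, 0.0]
wrist_force: [0.5, -0.2, -0.0]
opening: 0.999
grasp_force: 0.0
```

Call:
carry_out(plan=[[[0.004, -0.03, 0, 0, 0, 0.02, 1], [0.008, -0.06, 0, 0, 0, 0.04, 1], [0.012, -0.09, 0, 0, 0, 0.06, 1], [0.016, -0.12, 0, 0, 0, 0.08, 1], [0.02, -0.15, 0, 0, 0, 0.1, 1]]])

```text
time_s: 6.97
eef_pos: [0.5361, -0.2054, 0.155]
eef_rot: [0.0, 0.986, 0.166, 0.0]
wrist_force: [1.3, 0.2, 0.1]
opening: 0.999
grasp_force: 0.0
```

Call:
carry_out(plan=[[[0.004, -0.03, 0, 0, 0, 0, 1], [0.008, -0.06, 0, 0, 0, 0, 1], [0.012, -0.09, 0, 0, 0, 0, 1], [0.015, -0.12, 0, 0, 0, 0, 1], [0.016, -0.143, 0, 0, 0, 0.006, 1]]])

```text
time_s: 7.38
eef_pos: [0.5521, -0.3493, 0.1549]
eef_rot: [0.0, 0.986, 0.168, 0.0]
wrist_force: [-1.2, 0.3, 0.4]
opening: 1.001
grasp_force: 0.0
```

```bash
cat >> scan.py <<'E'
def pad_label(c,win,zt=.0145):
    P=points(c);h=cv2.cvtColor(c["pixels"],cv2.COLOR_RGB2HSV);x0,x1,y0,y1=win
    w=(h[:,:,1]<95)&(h[:,:,2]>70)&(P[:,:,0]>x0)&(P[:,:,0]<x1)&(P[:,:,1]>y0)&(P[:,:,1]<y1)&(P[:,:,2]<.03)
    w=cv2.morphologyEx(w.astype(np.uint8),cv2.MORPH_CLOSE,np.ones((3,3)))
    w=comp(w);r=rect(w,c=c,z=zt);return w.sum(),r
E
python3 - <<'E'
from scan import *
for n in("top","scene"):
    c=camera(n);save(c,n+"3.png")
    print(n,pad_label(c,(.55,.68,.06,.18)))
    try:
        m=board(c,(.43,.7,.03,.22)) if n=="top" else None
        if m is not None:
            m=m.astype(np.uint8);m=comp(m);print([np.round(x,4) for x in paddle(c,m,.014,.065)])
    except Exception as e: print(e)
o=get_obs();print(o["eef_pos"],o["eef_rot"],o["q"])
E
```

```text
top (np.int64(193), (array([621.9, 124.7]), array([44.8, 54.8]), 11.3))
[array([0.6073, 0.1217]), np.float64(0.0594), np.float64(0.1587), np.float64(0.1512)]
scene (np.int64(201), (array([623.6, 126.9]), array([38.4, 48.8]), 8.2))
[ 0.55170448 -0.35079459  0.15488041] [8.93497267e-04 9.85965056e-01 1.66949396e-01 1.00383927e-04] [-7.47064352e-01  4.21573752e-01  1.46154519e+00 -9.78690351e-04
  1.25693531e+00  4.88563624e-01]
```

Label centre averages (0.6227, 0.1258). Descend on the scanner and grip.

Call:
carry_out(plan=[[[0.001, 0.001, -0.035, 0, 0, 0, 1], [0.001, 0.001, -0.07, 0, 0, 0, 1], [0.001, 0.001, -0.1, 0, 0, 0, 1], [0.001, 0.001, -0.12, 0, 0, 0, 1], [0.001, 0.001, -0.131, 0, 0, 0, 1]]])

```text
time_s: 7.9
eef_pos: [0.5514, -0.3433, 0.0201]
eef_rot: [-0.002, 0.986, 0.169, -0.002]
wrist_force: [-0.5, 0.1, -0.3]
opening: 0.995
grasp_force: 0.0
```

Call:
carry_out(plan=[[[0, 0, 0, 0, 0, 0, 0.7], [0, 0, 0, 0, 0, 0, 0.5], [0, 0, 0, 0, 0, 0, 0.2], [0, 0, 0, 0, 0, 0, 0], [0, 0, 0, 0, 0, 0, 0]]])

```text
time_s: 8.32
eef_pos: [0.5547, -0.3471, 0.026]
eef_rot: [0.002, 0.986, 0.169, 0.001]
wrist_force: [1.7, -1.0, -1.8]
opening: 0.384
grasp_force: 61.3
```

Call:
carry_out(plan=[[[0, 0, 0, 0, 0, 0, 0], [0, 0, 0.005, 0, 0, 0, 0], [0, 0, 0.015, 0, 0, 0, 0], [0, 0, 0.03, 0, 0, 0, 0], [0, 0, 0.04, 0, 0, 0, 0]]])

```text
time_s: 8.73
eef_pos: [0.5536, -0.3463, 0.0654]
eef_rot: [0.001, 0.986, 0.169, 0.0]
wrist_force: [0.6, -0.8, -1.6]
opening: 0.38
grasp_force: 61.3
```

```bash
python3 - <<'E'
from scan import *
o=get_obs();print(o["eef_pos"],o["eef_rot"],o["opening"],o["grasp_force"],o["wrist_force"],o["torque"])
c=camera("scene");save(c,"s4.png")
cv2.imwrite("pics/s4c.png",cv2.resize(c["pixels"][140:320,170:390,::-1],(733,600)))
E
```

```text
[ 0.55357628 -0.34629949  0.06540436] [5.01199233e-04 9.85685183e-01 1.68595145e-01 3.83294670e-04] 0.37956102466319763 61.32217884063721 [ 0.56689645 -0.75868463 -1.56414397] [-0.0900525   0.0299317  -0.05828372]
```

View pics/s4c.png

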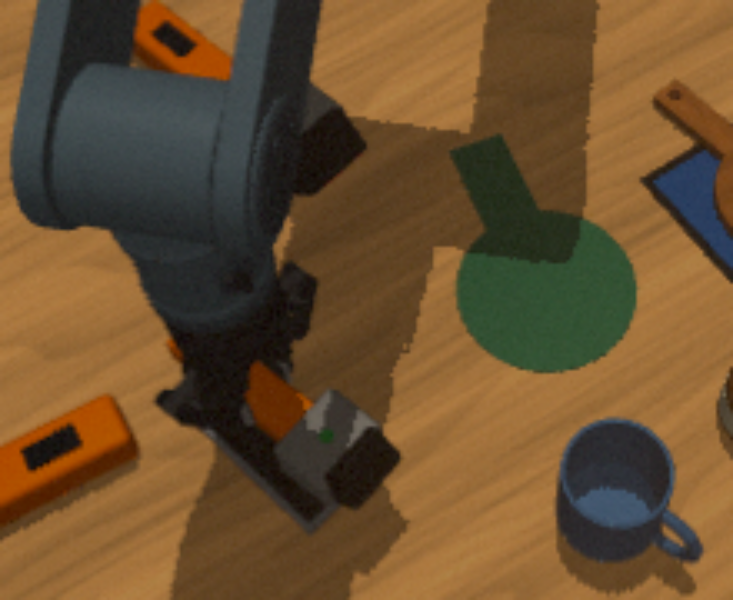

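Seen: scanner gripped level, head at crop (325,440), rest below free. Carry it to the scan pose.

Call:
carry_out(plan=[[[0, 0.005, 0.015, 0, 0, 0, 0], [-0.005, 0.02, 0.03, 0, 0, 0, 0], [-0.01, 0.045, 0.04, 0, 0, 0, 0], [-0.016, 0.07, 0.045, 0, 0, 0, 0], [-0.023, 0.1, 0.045, 0, 0, 0, 0]]])

```text
time_s: 9.2
eef_pos: [0.5312, -0.2467, 0.1109]
eef_rot: [0.002, 0.986, 0.168, 0.002]
wrist_force: [0.6, -0.8, -1.5]
opening: 0.382
grasp_force: 61.3
```

Call:
carry_out(plan=[[[-0.007, 0.03, 0, 0, 0, 0, 0], [-0.014, 0.06, 0, 0, 0, 0, 0], [-0.021, 0.09, 0, 0, 0, 0, 0], [-0.028, 0.12, 0, 0, 0, 0, 0], [-0.035, 0.15, 0, 0, 0, 0, 0]]])

```text
time_s: 9.62
eef_pos: [0.4949, -0.0947, 0.109]
eef_rot: [0.0, 0.986, 0.168, 0.001]
wrist_force: [0.3, 1.4, -2.1]
opening: 0.381
grasp_force: 61.3
```

Call:
carry_out(plan=[[[-0.007, 0.03, 0, 0, 0, 0, 0], [-0.014, 0.06, 0, 0, 0, 0, 0], [-0.021, 0.09, 0, 0, 0, 0, 0], [-0.027, 0.115, 0, 0, 0, 0, 0], [-0.033, 0.135, 0, 0, 0, 0, 0]]])

```text
time_s: 10.03
eef_pos: [0.4618, 0.0409, 0.109]
eef_rot: [0.0, 0.986, 0.169, 0.001]
wrist_force: [-0.1, 0.0, -1.4]
opening: 0.384
grasp_force: 61.3
```

Call:
carry_out(plan=[[[-0.004, 0.012, -0.005, 0, 0, 0, 0], [-0.006, 0.02, -0.015, 0, 0, 0, 0], [-0.008, 0.025, -0.025, 0, 0, 0, 0], [-0.009, 0.0277, -0.03, 0, 0, 0, 0], [-0.009, 0.0277, -0.034, 0, 0, 0, 0]]])

```text
time_s: 10.45
eef_pos: [0.4524, 0.0668, 0.0731]
eef_rot: [-0.0, 0.986, 0.169, -0.001]
wrist_force: [-0.9, -0.5, -2.0]
opening: 0.377
grasp_force: 61.3
```

```bash
python3 - <<'E'
from scan import *
o=get_obs();print(o["eef_pos"],o["eef_rot"],o["opening"],o["grasp_force"])
for n in("top","scene"):
    c=camera(n);save(c,n+"5.png");P=points(c);h=cv2.cvtColor(c["pixels"],cv2.COLOR_RGB2HSV)
    print(n,pad_label(c,(.57,.68,.06,.18)))
    R=(P[:,:,0]>.47)&(P[:,:,0]<.6)&(P[:,:,1]>.0)&(P[:,:,1]<.18)&(P[:,:,2]>.085)&(P[:,:,2]<.125)
    g=comp(R&(h[:,:,1]<80)&(h[:,:,2]>55));print("head",g.sum(),rect(g,c=c,z=.109),np.median(P[g][:,2]))
    if n=="scene":
        cv2.imwrite("pics/s5c.png",cv2.resize(c["pixels"][90:270,310:530,::-1],(733,600)))
E
```

```text
[0.45243314 0.06679657 0.07310752] [-2.22768703e-04  9.85686731e-01  1.68584831e-01 -8.79586909e-04] 0.37718313893823463 61.311800479888916
top (np.int64(190), (array([622. , 125.1]), array([44. , 54.7]), 9.5))
head 48 (array([523.4, 104.8]), array([30.1, 16.8]), 89.9) 0.1052195194765162
scene (np.int64(201), (array([623.6, 127. ]), array([38.4, 49.1]), 8.2))
head 188 (array([520. ,  85.2]), array([39.6, 59.8]), 19.5) 0.10554110024864544
```

View pics/s5c.png

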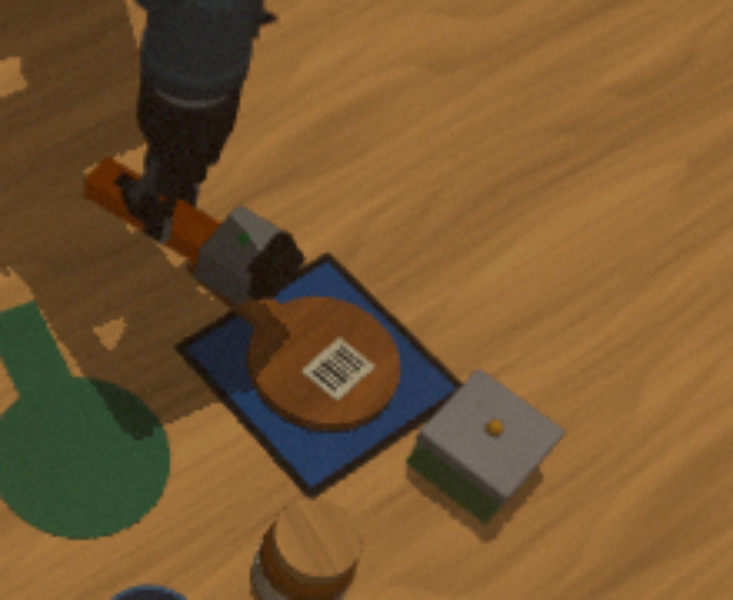

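Seen: the scanner nose at crop (275,270) points at the label at (340,367). By calculation the sight line meets the counter about 3 mm short, so raise 3 mm, then hold for ≈2 s.

Call:
carry_out(plan=[[[0.001, 0, 0.003, 0, 0, 0, 0], [0.001, 0, 0.003, 0, 0, 0, 0], [0.001, 0, 0.003, 0, 0, 0, 0], [0.001, 0, 0.003, 0, 0, 0, 0], [0.001, 0, 0.003, 0, 0, 0, 0]]])

```text
time_s: 10.97
eef_pos: [0.4544, 0.0666, 0.0775]
eef_rot: [0.0, 0.986, 0.168, 0.0]
wrist_force: [0.5, 0.4, -1.2]
opening: 0.379
grasp_force: 61.3
```

Call:
carry_out(plan=[[[0, 0, 0, 0, 0, 0, 0], [0, 0, 0, 0, 0, 0, 0], [0, 0, 0, 0, 0, 0, 0], [0, 0, 0, 0, 0, 0, 0], [0, 0, 0, 0, 0, 0, 0]]])

```text
time_s: 11.38
eef_pos: [0.4542, 0.0668, 0.0773]
eef_rot: [-0.0, 0.986, 0.169, -0.0]
wrist_force: [-0.5, 0.3, -1.9]
opening: 0.387
grasp_force: 61.3
```

Call:
carry_out(plan=[[[0, 0, 0, 0, 0, 0, 0], [0, 0, 0, 0, 0, 0, 0], [0, 0, 0, 0, 0, 0, 0], [0, 0, 0, 0, 0, 0, 0], [0, 0, 0, 0, 0, 0, 0]]])

```text
time_s: 11.8
eef_pos: [0.4542, 0.0668, 0.0773]
eef_rot: [-0.0, 0.986, 0.169, -0.0]
wrist_force: [0.5, 0.6, -2.6]
opening: 0.376
grasp_force: 61.3
```

Call:
carry_out(plan=[[[0, 0, 0, 0, 0, 0, 0], [0, 0, 0, 0, 0, 0, 0], [0, 0, 0, 0, 0, 0, 0], [0, 0, 0, 0, 0, 0, 0], [0, 0, 0, 0, 0, 0, 0]]])

```text
time_s: 12.22
eef_pos: [0.4542, 0.0667, 0.0773]
eef_rot: [0.0, 0.986, 0.169, 0.0]
wrist_force: [-0.3, -0.7, -2.2]
opening: 0.383
grasp_force: 61.3
```

Call:
carry_out(plan=[[[0, 0, 0, 0, 0, 0, 0], [0, 0, 0, 0, 0, 0, 0], [0, 0, 0, 0, 0, 0, 0], [0, 0, 0, 0, 0, 0, 0], [0, 0, 0, 0, 0, 0, 0]]])

```text
time_s: 12.63
eef_pos: [0.4542, 0.0668, 0.0773]
eef_rot: [0.0, 0.986, 0.169, 0.0]
wrist_force: [0.2, 0.9, -2.1]
opening: 0.382
grasp_force: 61.3
```

```bash
python3 - <<'E'
from scan import *
for n in("top","scene"):
    c=camera(n);P=points(c);h=cv2.cvtColor(c["pixels"],cv2.COLOR_RGB2HSV)
    R=(P[:,:,0]>.47)&(P[:,:,0]<.62)&(P[:,:,1]>.0)&(P[:,:,1]<.18)&(P[:,:,2]>.05)&(P[:,:,2]<.125)
    g=comp(R&(h[:,:,1]<80)&(h[:,:,2]>50)&(P[:,:,2]>.1));print(n,"headtop",g.sum(),rect(g,c=c,z=.110),np.median(P[g][:,2]))
    k=comp(R&(h[:,:,2]<50));q=P[k];print("black",k.sum(),q.mean(0),q.min(0),q.max(0))
    s=.339;u=np.array([np.cos(s),np.sin(s)]);t=np.array([.4542,.0668]);e=(P[R&(P[:,:,2]>.07)][:,:2]-t)
    print("along",np.percentile(e@u,[1,50,99]),"lat",np.percentile(e@[-u[1],u[0]],[1,50,99]))
E
```

```text
top headtop 50 (array([525. , 101.4]), array([36.7, 20.1]), 89.9) 0.10916489466389556
black 192 [0.54170392 0.08634102 0.10827066] [0.51139552 0.05278174 0.08278769] [0.57030993 0.12262592 0.12358271]
along [0.05273435 0.08602851 0.11546628] lat [-0.03286291 -0.00810723  0.0250222 ]
scene headtop 254 (array([523.2,  85.7]), array([44.1, 66. ]), 21.4) 0.11003186200109205
black 221 [0.55448951 0.09510782 0.10699577] [0.53299482 0.07185174 0.07174678] [0.57209869 0.12543556 0.11972303]
along [0.01094238 0.07360535 0.11678297] lat [-0.03213354 -0.01278557  0.02775782]
```

The head seems about 3 mm to the right of the ideal line in both views, so nudge over and hold again.

Call:
carry_out(plan=[[[-0.001, 0.001, 0, 0, 0, 0, 0], [-0.002, 0.0025, 0, 0, 0, 0, 0], [-0.002, 0.0025, 0, 0, 0, 0, 0], [-0.002, 0.0025, 0, 0, 0, 0, 0], [-0.002, 0.0025, 0, 0, 0, 0, 0]]])

```text
time_s: 13.15
eef_pos: [0.4522, 0.0693, 0.0773]
eef_rot: [0.0, 0.986, 0.169, 0.0]
wrist_force: [0.3, -0.3, -1.8]
opening: 0.379
grasp_force: 61.3
```

Call:
carry_out(plan=[[[0, 0, 0, 0, 0, 0, 0], [0, 0, 0, 0, 0, 0, 0], [0, 0, 0, 0, 0, 0, 0], [0, 0, 0, 0, 0, 0, 0], [0, 0, 0, 0, 0, 0, 0]]])

```text
time_s: 13.57
eef_pos: [0.4522, 0.0692, 0.0773]
eef_rot: [-0.0, 0.986, 0.169, 0.0]
wrist_force: [-0.3, -0.2, -1.7]
opening: 0.382
grasp_force: 61.3
```

Call:
carry_out(plan=[[[0, 0, 0, 0, 0, 0, 0], [0, 0, 0, 0, 0, 0, 0], [0, 0, 0, 0, 0, 0, 0], [0, 0, 0, 0, 0, 0, 0], [0, 0, 0, 0, 0, 0, 0]]])

```text
time_s: 13.98
eef_pos: [0.4522, 0.0693, 0.0773]
eef_rot: [-0.0, 0.986, 0.169, 0.0]
wrist_force: [-0.8, -0.8, -1.9]
opening: 0.381
grasp_force: 61.3
```

Call:
carry_out(plan=[[[0, 0, 0, 0, 0, 0, 0], [0, 0, 0, 0, 0, 0, 0], [0, 0, 0, 0, 0, 0, 0], [0, 0, 0, 0, 0, 0, 0], [0, 0, 0, 0, 0, 0, 0]]])

```text
time_s: 14.4
eef_pos: [0.4522, 0.0693, 0.0773]
eef_rot: [-0.0, 0.986, 0.169, 0.0]
wrist_force: [0.0, -0.5, -1.7]
opening: 0.382
grasp_force: 61.3
```

Call:
carry_out(plan=[[[0, 0, 0, 0, 0, 0, 0], [0, 0, 0, 0, 0, 0, 0], [0, 0, 0, 0, 0, 0, 0], [0, 0, 0, 0, 0, 0, 0], [0, 0, 0, 0, 0, 0, 0]]])

```text
time_s: 14.82
eef_pos: [0.4522, 0.0693, 0.0773]
eef_rot: [-0.0, 0.986, 0.169, 0.0]
wrist_force: [0.7, 0.8, -1.8]
opening: 0.38
grasp_force: 61.3
```

Return to the rest. The grip closed with TCP at ≈(0.5545, -0.347, 0.026), so that is the goal.

Call:
carry_out(plan=[[[0, -0.005, 0.01, 0, 0, 0, 0], [0.004, -0.02, 0.02, 0, 0, 0, 0], [0.01, -0.045, 0.028, 0, 0, 0, 0], [0.016, -0.07, 0.03, 0, 0, 0, 0], [0.023, -0.1, 0.03, 0, 0, 0, 0]]])

```text
time_s: 15.23
eef_pos: [0.4761, -0.0316, 0.1091]
eef_rot: [0.0, 0.986, 0.169, 0.001]
wrist_force: [1.8, 0.6, -2.9]
opening: 0.383
grasp_force: 61.3
```

Call:
carry_out(plan=[[[0.008, -0.03, 0, 0, 0, 0, 0], [0.016, -0.06, 0, 0, 0, 0, 0], [0.023, -0.09, 0, 0, 0, 0, 0], [0.03, -0.12, 0, 0, 0, 0, 0], [0.037, -0.15, 0, 0, 0, 0, 0]]])

```text
time_s: 15.65
eef_pos: [0.5123, -0.1828, 0.1081]
eef_rot: [0.0, 0.986, 0.169, 0.0]
wrist_force: [0.6, -0.1, -1.4]
opening: 0.38
grasp_force: 61.3
```

Call:
carry_out(plan=[[[0.008, -0.03, 0, 0, 0, 0, 0], [0.016, -0.06, 0, 0, 0, 0, 0], [0.023, -0.09, 0, 0, 0, 0, 0], [0.03, -0.12, 0, 0, 0, 0, 0], [0.036, -0.143, 0, 0, 0, 0, 0]]])

```text
time_s: 16.07
eef_pos: [0.5483, -0.3268, 0.1082]
eef_rot: [0.001, 0.986, 0.168, 0.0]
wrist_force: [0.1, 0.4, -1.5]
opening: 0.382
grasp_force: 61.2
```

Call:
carry_out(plan=[[[0.004, -0.016, 0, 0, 0, 0, 0], [0.006, -0.023, -0.01, 0, 0, 0, 0], [0.006, -0.023, -0.03, 0, 0, 0, 0], [0.006, -0.023, -0.05, 0, 0, 0, 0], [0.006, -0.023, -0.065, 0, 0, 0, 0]]])

```text
time_s: 16.48
eef_pos: [0.5532, -0.3458, 0.0402]
eef_rot: [-0.001, 0.986, 0.169, -0.001]
wrist_force: [-0.2, 1.2, -1.9]
opening: 0.384
grasp_force: 61.3
```

Call:
carry_out(plan=[[[0, 0, -0.004, 0, 0, 0, 0], [0, 0, -0.008, 0, 0, 0, 0], [0, 0, -0.011, 0, 0, 0, 0], [0, 0, -0.012, 0, 0, 0, 0], [0, 0, -0.012, 0, 0, 0, 0]]])

```text
time_s: 16.9
eef_pos: [0.5547, -0.347, 0.0311]
eef_rot: [0.001, 0.986, 0.169, 0.0]
wrist_force: [0.1, 0.0, -2.2]
opening: 0.385
grasp_force: 61.2
```

```bash
python3 - <<'E'
from scan import *
for n in("top","scene"):
    c=camera(n);P=points(c);h=cv2.cvtColor(c["pixels"],cv2.COLOR_RGB2HSV)
    R=(P[:,:,0]>.55)&(P[:,:,0]<.72)&(P[:,:,1]>-.41)&(P[:,:,1]<-.27)
    g=comp(R&(h[:,:,1]<80)&(P[:,:,2]>.04));print(n,g.sum(),rect(g,c=c,z=.06),np.median(P[g][:,2]))
o=get_obs();print(o["eef_pos"],o["wrist_force"])
E
```

```text
top 837 (array([ 626.6, -383.2]), array([189.7,  87. ]), 89.9) 0.38549586354245724
scene 3949 (array([ 390.1, -273. ]), array([221.4, 263.7]), 15.8) 0.37498855110422125
[ 0.55478177 -0.34708943  0.03129407] [ 0.21839166  0.48810319 -1.26559421]
```

Call:
carry_out(plan=[[[0, 0, -0.001, 0, 0, 0, 0], [0, 0, -0.002, 0, 0, 0, 0], [0, 0, -0.003, 0, 0, 0, 0], [0, 0, -0.003, 0, 0, 0, 0], [0, 0, -0.003, 0, 0, 0, 0]]])

```text
time_s: 17.42
eef_pos: [0.5541, -0.3467, 0.0272]
eef_rot: [-0.0, 0.986, 0.169, -0.0]
wrist_force: [0.1, 0.0, -2.9]
opening: 0.384
grasp_force: 61.2
```

Call:
carry_out(plan=[[[0, 0, -0.0005, 0, 0, 0, 0], [0, 0, -0.001, 0, 0, 0, 0], [0, 0, -0.001, 0, 0, 0, 0], [0, 0, -0.001, 0, 0, 0, 0], [0, 0, -0.001, 0, 0, 0, 0]]])

```text
time_s: 17.83
eef_pos: [0.5542, -0.3468, 0.0263]
eef_rot: [0.0, 0.986, 0.169, 0.0]
wrist_force: [0.0, -0.1, -2.2]
opening: 0.384
grasp_force: 61.2
```

Not touching yet (force still -2 N), so lower a bit more.

Call:
carry_out(plan=[[[0, 0, -0.0005, 0, 0, 0, 0], [0, 0, -0.001, 0, 0, 0, 0], [0, 0, -0.001, 0, 0, 0, 0], [0, 0, -0.001, 0, 0, 0, 0], [0, 0, -0.001, 0, 0, 0, 0]]])

```text
time_s: 18.25
eef_pos: [0.5543, -0.3468, 0.0259]
eef_rot: [0.0, 0.986, 0.169, 0.0]
wrist_force: [-4.0, 1.6, 5.5]
opening: 0.381
grasp_force: 62.1
```

Call:
carry_out(plan=[[[0, 0, -0.0005, 0, 0, 0, 0], [0, 0, -0.001, 0, 0, 0, 0], [0, 0, -0.001, 0, 0, 0, 0], [0, 0, -0.001, 0, 0, 0, 0], [0, 0, -0.001, 0, 0, 0, 0]]])

```text
time_s: 18.67
eef_pos: [0.5543, -0.3469, 0.0259]
eef_rot: [0.0, 0.986, 0.169, -0.0]
wrist_force: [-5.1, 3.7, 12.0]
opening: 0.382
grasp_force: 63.0
```

Contact. Ease off, open and rise straight up.

Call:
carry_out(plan=[[[0, 0, 0.001, 0, 0, 0, 0], [0, 0, 0.001, 0, 0, 0, 0.4], [0, 0, 0.001, 0, 0, 0, 0.6], [0, 0, 0.001, 0, 0, 0, 0.9], [0, 0, 0.001, 0, 0, 0, 1]]])

```text
time_s: 19.08
eef_pos: [0.5543, -0.3468, 0.025]
eef_rot: [0.0, 0.986, 0.169, 0.0]
wrist_force: [0.0, -0.1, -0.1]
opening: 0.811
grasp_force: 0.0
```

Call:
carry_out(plan=[[[0, 0, 0, 0, 0, 0, 1], [0, 0, 0.02, 0, 0, 0, 1], [0, 0, 0.05, 0, 0, 0, 1], [0, 0, 0.085, 0, 0, 0, 1], [0, 0, 0.12, 0, 0, 0, 1]]])

```text
time_s: 19.5
eef_pos: [0.5537, -0.3463, 0.1457]
eef_rot: [-0.001, 0.986, 0.169, -0.001]
wrist_force: [0.6, -0.9, -0.2]
opening: 0.998
grasp_force: 0.0
```

Call:
carry_out(plan=[[[-0.005, 0.03, 0, 0, 0, 0, 1], [-0.01, 0.065, 0, 0, 0, -0.03, 1], [-0.015, 0.1, 0, 0, 0, -0.06, 1], [-0.02, 0.135, 0, 0, 0, -0.09, 1], [-0.025, 0.17, 0, 0, 0, -0.1, 1]]])

```text
time_s: 19.92
eef_pos: [0.5287, -0.1753, 0.1453]
eef_rot: [0.0, 0.993, 0.118, 0.0]
wrist_force: [0.7, 0.3, -0.0]
opening: 1.003
grasp_force: 0.0
```

Call:
carry_out(plan=[[[-0.005, 0.035, 0, 0, 0, -0.02, 1], [-0.01, 0.07, 0, 0, 0, -0.04, 1], [-0.015, 0.105, 0, 0, 0, -0.06, 1], [-0.02, 0.14, 0, 0, 0, -0.08, 1], [-0.025, 0.16, 0, 0, 0, -0.08, 1]]])

```text
time_s: 20.33
eef_pos: [0.5034, -0.0136, 0.1453]
eef_rot: [-0.0, 0.997, 0.08, 0.0]
wrist_force: [-0.1, -0.5, 0.3]
opening: 0.996
grasp_force: 0.0
```

```bash
python3 - <<'E'
from scan import *
for n in("top","scene"):
    c=camera(n);save(c,n+"6.png");P=points(c);h=cv2.cvtColor(c["pixels"],cv2.COLOR_RGB2HSV)
    R=(P[:,:,0]>.44)&(P[:,:,0]<.72)&(P[:,:,1]>-.43)&(P[:,:,1]<-.27)
    o=comp(R&(h[:,:,0]<15)&(h[:,:,1]>(165 if n=="top" else 200))&(P[:,:,2]>.02))
    print(n,"handle",o.sum(),rect(o,c=c,z=.043),np.median(P[o][:,2]))
    hd=comp(R&(h[:,:,1]<80)&(P[:,:,2]>.035));print("head",hd.sum(),rect(hd,c=c,z=.059),np.median(P[hd][:,2]))
    rt=comp(R&(h[:,:,1]<100)&(P[:,:,2]<.03)&(P[:,:,2]>.003));print("rest",rt.sum(),rect(rt,c=c,z=.015))
    print("label",pad_label(c,(.55,.68,.06,.18)))
    if n=="scene": cv2.imwrite("pics/s6c.png",cv2.resize(c["pixels"][100:310,200:500,::-1],(800,560)))
    m=comp(board(c,(.43,.7,.03,.22)).astype(np.uint8)) if n=="top" else None
    if n=="top":
        print("board",[np.round(x,4) for x in paddle(c,m,.014,.065)])
    h2=h;g=(h2[:,:,0]>40)&(h2[:,:,0]<95)&(h2[:,:,1]>50)&(P[:,:,0]>.35)&(P[:,:,0]<.7)&(P[:,:,1]>-.2)&(P[:,:,1]<.02)&(P[:,:,2]<.012)
    try: print("mat",[np.round(x,4) for x in paddle(c,g,0,.075)])
    except Exception as e: print("mat?",e)
o=get_obs();print(o["eef_pos"],o["eef_rot"])
E
```

```text
top handle 343 (array([ 536.9, -351. ]), array([119.2,  41.7]), 16.8) 0.0419398190119713
head 286 (array([ 625.8, -321.6]), array([65.9, 63.7]), 18.4) 0.058902113546290935
rest 114 (array([ 538.8, -324.5]), array([120. ,  15.7]), 17.9)
label (np.int64(191), (array([621.8, 124.6]), array([44.7, 54.7]), 9.7))
board [array([0.6133, 0.1264]), np.float64(0.0542), np.float64(0.0801), np.float64(0.0991)]
mat [array([ 0.5769, -0.1108]), np.float64(0.059), np.float64(-0.2479), np.float64(0.1681)]
scene handle 337 (array([ 536.9, -355.1]), array([117. ,  37.1]), 19.0) 0.04227774908698967
head 427 (array([ 624. , -325.3]), array([50.4, 64.7]), 20.6) 0.05879554628948058
rest 190 (array([ 572.1, -374.1]), array([147.3,  15.7]), 15.1)
label (np.int64(201), (array([623.2, 126.9]), array([38.6, 48.7]), 9.1))
mat [array([ 0.5658, -0.0992]), np.float64(0.0715), np.float64(-0.1944), np.float64(0.1554)]
[ 0.5031708  -0.0136172   0.14514996] [-4.66926737e-04  9.96687042e-01  8.13303996e-02 -2.96422412e-04]
```

View pics/s6c.png

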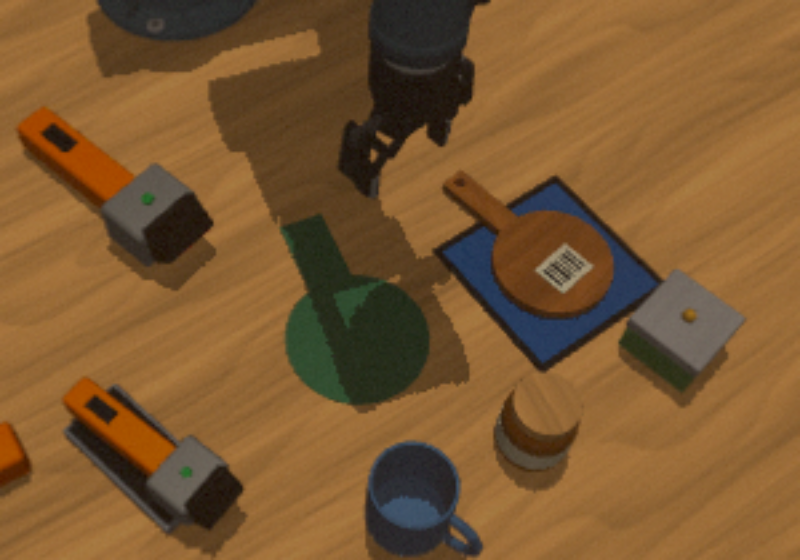

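Seen: scanner back on its rest the same way round (crop (150,450)), board on the pad (550,262), mat at (358,340), bystanders untouched. Mat pose ≈(0.5657, -0.100), yaw -0.185. Go back to the handle.

Call:
carry_out(plan=[[[-0.001, 0.03, 0, 0, 0, -0.03, 1], [-0.002, 0.065, 0, 0, 0, -0.03, 1], [-0.004, 0.1, 0, 0, 0, -0.03, 1], [-0.005, 0.1206, 0, 0, 0, -0.03, 1], [-0.005, 0.1206, -0.02, 0, 0, -0.03, 1]]])

```text
time_s: 20.85
eef_pos: [0.5022, 0.1065, 0.1287]
eef_rot: [-0.0, 0.998, 0.066, 0.004]
wrist_force: [-0.4, 0.1, -0.1]
opening: 0.999
grasp_force: 0.0
```

Call:
carry_out(plan=[[[0, 0, -0.03, 0, 0, 0, 1], [0, 0, -0.06, 0, 0, 0, 1], [0, 0, -0.09, 0, 0, 0, 1], [0, 0, -0.11, 0, 0, 0, 1], [0, 0, -0.119, 0, 0, 0, 1]]])

```text
time_s: 21.27
eef_pos: [0.4975, 0.103, 0.0033]
eef_rot: [-0.0, 0.998, 0.064, -0.002]
wrist_force: [-1.0, 0.1, -0.2]
opening: 1.002
grasp_force: 0.0
```

Call:
carry_out(plan=[[[0, 0, 0, 0, 0, 0, 0.7], [0, 0, 0, 0, 0, 0, 0.5], [0, 0, 0, 0, 0, 0, 0.2], [0, 0, 0, 0, 0, 0, 0], [0, 0, 0, 0, 0, 0, 0]]])

```text
time_s: 21.68
eef_pos: [0.5007, 0.1038, 0.0081]
eef_rot: [0.0, 0.998, 0.065, 0.002]
wrist_force: [-0.8, 0.8, 10.0]
opening: 0.326
grasp_force: 58.2
```

```bash
python3 - <<'E'
from scan import *
o=get_obs();print(o["eef_pos"],o["eef_rot"],o["opening"],o["grasp_force"],o["wrist_force"])
for n in("top","scene"):
    c=camera(n);print("label",pad_label(c,(.55,.68,.06,.18)))
E
```

```text
[0.5007051  0.10382923 0.00811153] [1.53983367e-04 9.97914376e-01 6.45328350e-02 1.54500304e-03] 0.3264566168130868 58.1584751943592 [-0.7998936   0.81985339  9.95918596]
label (np.int64(186), (array([622. , 124.4]), array([44.8, 54.2]), 11.4))
label (np.int64(201), (array([623.7, 126.5]), array([38.8, 48.6]), 10.7))
```

Slide to the mat: shift ≈(-0.042, -0.184), turn -0.34.

Call:
carry_out(plan=[[[-0.001, -0.004, 0, 0, 0, -0.01, 0], [-0.004, -0.014, 0, 0, 0, -0.03, 0], [-0.007, -0.026, 0, 0, 0, -0.05, 0], [-0.01, -0.039, 0, 0, 0, -0.075, 0], [-0.013, -0.052, 0, 0, 0, -0.1, 0]]])

```text
time_s: 22.2
eef_pos: [0.4882, 0.0519, 0.0082]
eef_rot: [-0.0, 1.0, 0.014, 0.002]
wrist_force: [0.7, 4.7, 5.8]
opening: 0.322
grasp_force: 59.1
```

Call:
carry_out(plan=[[[-0.003, -0.013, 0, 0, 0, -0.025, 0], [-0.006, -0.026, 0, 0, 0, -0.05, 0], [-0.009, -0.04, 0, 0, 0, -0.075, 0], [-0.012, -0.054, 0, 0, 0, -0.1, 0], [-0.015, -0.068, 0, 0, 0, -0.125, 0]]])

```text
time_s: 22.62
eef_pos: [0.4731, -0.0165, 0.0082]
eef_rot: [-0.0, 0.999, -0.049, 0.002]
wrist_force: [2.3, 5.0, 7.8]
opening: 0.323
grasp_force: 59.3
```

Call:
carry_out(plan=[[[-0.003, -0.014, 0, 0, 0, -0.025, 0], [-0.006, -0.028, 0, 0, 0, -0.05, 0], [-0.009, -0.042, 0, 0, 0, -0.075, 0], [-0.012, -0.055, 0, 0, 0, -0.1, 0], [-0.014, -0.064, 0, 0, 0, -0.115, 0]]])

```text
time_s: 23.03
eef_pos: [0.4589, -0.081, 0.0082]
eef_rot: [-0.0, 0.994, -0.106, 0.002]
wrist_force: [2.2, 6.7, 9.5]
opening: 0.325
grasp_force: 59.4
```

Call:
carry_out(plan=[[[0, 0, 0, 0, 0, 0, 0], [0, 0, 0, 0, 0, 0, 0], [0, 0, 0, 0, 0, 0, 0], [0, 0, 0, 0, 0, 0, 0], [0, 0, 0, 0, 0, 0, 0]]])

```text
time_s: 23.45
eef_pos: [0.4588, -0.0822, 0.0082]
eef_rot: [0.002, 0.994, -0.106, 0.002]
wrist_force: [-2.4, -5.5, 7.8]
opening: 0.327
grasp_force: 59.0
```

```bash
python3 - <<'E'
from scan import *
o=get_obs();print(o["eef_pos"],o["eef_rot"],o["opening"],o["wrist_force"])
t=o["eef_pos"][:2]
for n in("top","scene"):
    c=camera(n);r=pad_label(c,(.5,.68,-.17,-.03));L=r[1][0]/1000-t;print(n,"label",r,"line yaw",np.arctan2(L[1],L[0]),np.hypot(*L))
    if n=="scene": cv2.imwrite("pics/s7c.png",cv2.resize(c["pixels"][150:290,240:440,::-1],(800,560),interpolation=2))
E
```

```text
[ 0.45877715 -0.08218721  0.00818989] [ 0.00152518  0.99441576 -0.10550635  0.00183943] 0.3274701134347702 [-2.3802599  -5.54481889  7.82333712]
top label (np.int64(133), (array([ 581.2, -105. ]), array([54.3, 41.8]), 81.7)) line yaw -0.18423119511087716 0.12453022784288795
scene label (np.int64(232), (array([ 581.4, -102.8]), array([48.5, 39. ]), 79.8)) line yaw -0.16654207549770345 0.12434327688033624
```

View pics/s7c.png

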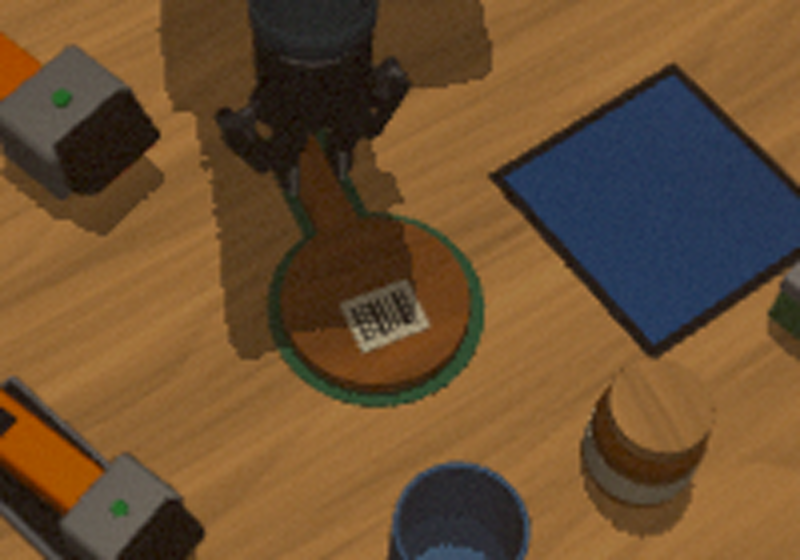

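Seen: board inside the green outline with an even rim (disc at crop (375,300)), handle on the tongue. Release, rise and back off.

Call:
carry_out(plan=[[[0, 0, 0, 0, 0, 0, 0.4], [0, 0, 0, 0, 0, 0, 0.7], [0, 0, 0, 0, 0, 0, 0.9], [0, 0, 0, 0, 0, 0, 0.9], [0, 0, 0.01, 0, 0, 0, 0.9]]])

```text
time_s: 23.97
eef_pos: [0.4556, -0.0793, 0.0151]
eef_rot: [-0.001, 0.994, -0.105, -0.002]
wrist_force: [-0.3, 0.2, -0.4]
opening: 0.9
grasp_force: 0.0
```

Call:
carry_out(plan=[[[0, 0, 0.015, 0, 0, 0, 0.9], [0, 0, 0.05, 0, 0, 0, 0.9], [0, 0, 0.085, 0, 0, 0, 0.9], [0, 0, 0.12, 0, 0, 0, 0.9], [0, 0, 0.15, 0, 0, 0, 0.9]]])

```text
time_s: 24.38
eef_pos: [0.4573, -0.08, 0.1692]
eef_rot: [0.0, 0.994, -0.105, 0.001]
wrist_force: [0.6, -0.3, 0.6]
opening: 0.898
grasp_force: 0.0
```

Call:
carry_out(plan=[[[-0.01, 0.035, 0.01, 0, 0, 0, 0.9], [-0.02, 0.07, 0.02, 0, 0, 0, 0.9], [-0.03, 0.105, 0.03, 0, 0, 0, 0.9], [-0.04, 0.14, 0.03, 0, 0, 0, 0.9], [-0.05, 0.175, 0.03, 0, 0, 0, 0.9]]])

```text
time_s: 24.8
eef_pos: [0.4068, 0.0963, 0.1978]
eef_rot: [-0.0, 0.994, -0.106, 0.001]
wrist_force: [0.9, -0.7, 0.3]
opening: 0.897
grasp_force: 0.0
```

Call:
carry_out(plan=[[[0, 0.03, 0, 0, 0, 0, 0.9], [0, 0.06, 0, 0, 0, 0, 0.9], [0, 0.09, 0, 0, 0, 0, 0.9], [0, 0.11, 0, 0, 0, 0, 0.9], [0, 0.11, 0, 0, 0, 0, 0.9]]])

```text
time_s: 25.22
eef_pos: [0.4065, 0.208, 0.197]
eef_rot: [-0.001, 0.995, -0.104, 0.0]
wrist_force: [0.3, 0.8, 0.3]
opening: 0.899
grasp_force: 0.0
```

```bash
python3 - <<'E'
from scan import *
o=get_obs();print(o["eef_pos"],o["dq"].round(3))
c=camera("scene");cv2.imwrite("pics/s8c.png",cv2.resize(c["pixels"][150:330,200:470,::-1],(800,533),interpolation=2))
for n in("top","scene"): print(pad_label(camera(n),(.5,.68,-.17,-.03)))
E
```

```text
[0.4065414  0.20798315 0.19696368] [-0.061 -0.015  0.026 -0.033  0.007 -0.075]
(np.int64(188), (array([ 580.5, -104.5]), array([55. , 44.1]), 78.7))
(np.int64(230), (array([ 581.3, -102.2]), array([47.7, 38.9]), 80.5))
```

View pics/s8c.png

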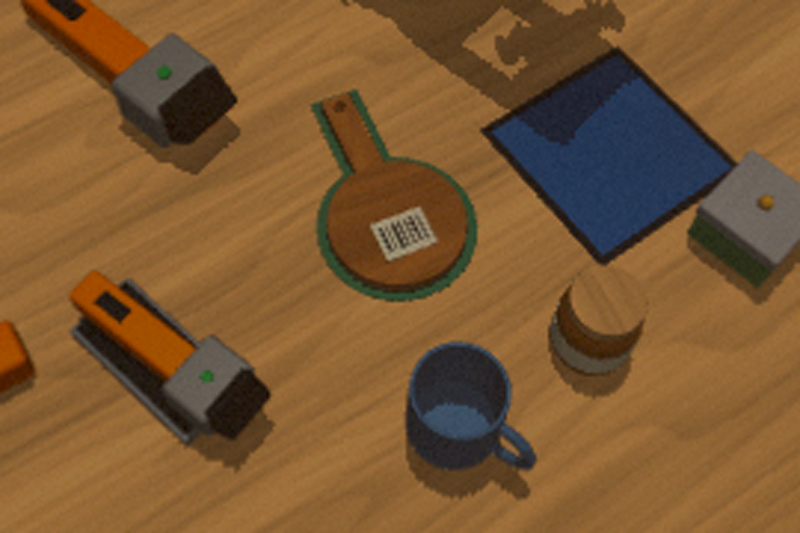

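Seen: the board lies on the mat with a green rim all round (disc at crop (398,225), handle end at (340,105)). The scanner is on its rest at (165,350), and the bystanders are unmoved. Handing in.

```bash
python3 -c "
from bench import hand_in;print(hand_in())"
```

```text
the job is handed in; nothing more can be done
None
```

I slid the board to the pad, scanned its label, laid the scanner back on its rest and slid the board on to the mat within the outline. I handed in at about 25 s with the bystanders untouched; the judge gave no verdict, and the scan was checked only by calculated aim (within a few mm).

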